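Check two guide slides and mark the one that binds

ROBOT

A 6-joint arm with a two-finger parallel gripper is mounted at the origin on a cart in front of the work surface, level with it; the furniture and walls round the work are solid. World frame = base frame: x ahead of the robot, y to its left, z up, the work surface at z = 0. Lengths are in m, angles in rad, forces in N, time in s.
With the tool pointing down it reaches from about 0.4 to 0.925 m from the base axis. Payload 3.4 kg.
Tool frame: the origin (TCP) lies on the mounting face of the last link; the fingertips stand 173 mm ahead of it and the grasp point (between the pads) lies 155 mm ahead of it; y points along the fingers, x is the direction in which the jaws open and shut, and the axes are right-handed (so a half turn about y gives the same grasp; the last joint's range is limited). The gripper opens to 85 mm and grips with 20 to 120 N. Pads are 22 mm wide; open, the fingers measure 114 mm over their backs; the gripper's body (76 mm by 85 mm) begins 54 mm behind the grasp point. The pads swing forward as they close: fully open they stand 13 mm farther back than shut.
Start: joints at [-1.331, 0.307, 1.506, -0, 1.328, -0.073], TCP at [0.177, -0.547, 0.405] pointing down, gripper open.
Joint ranges: [-3.12, 3.12], [-1.05, 2.28], [0.14, 2.33], [-1.42, 4.57], [0.1, 2.73], [-2.68, 2.68]. Speed limits (rad/s): [2.57, 2.57, 3.14, 3.14, 3.14, 3.14].

INTERFACE

Orientations are given as a rotation vector (axis times angle).
In Python, from bench import env gives the robot as it stands.
- The arm moves only by the tool jog_arm, never from a script. Its argument "commands" is a list of rows, each an object with "offset": the shift along the tool's x, y, z each as a share of 0.02 m, from -1 to 1, a list of three; "turn": the turn, a rotation vector about the tool's x, y, z each as a share of 0.1 rad, from -1 to 1, a list of three. A call has exactly 8 rows; each row shifts and turns the commanded pose from where the row before left it, along the tool's axes as they then stand; what a row does not reach is not made up. A row lasts 1/10 s, in which the tool goes at most 50 mm and 8.59 degrees, less where a joint would pass 70% of its speed; a pose out of reach is approached as far as the arm can. A call with a number of a shift or a turn outside -1 to 1 is refused whole. A call with a gripper value outside its range is refused whole. "grip" is the opening, from -1 (shut) to 1 (fully open), set as the call begins (left out, the last holds). The fingers move at their own pace and stop on an object; the grip force is fixed at half the most. Time passes only in rows, so rows that do not move let the fingers close, or fill a call up. It gives the time, the measured TCP pose, the force and the opening at its end, in the units of the state.
- env.observe(): the state, without advancing time (a new reading comes with each control period).
- env.camera(name): name is "scene" or "top" or "wrist"; returns a dict with "img" (400x640x3 uint8, red, green, blue), "range_z" (400x640 float32, m along the optical axis (not along the pixel's ray), 0 where there is no reading), "vertical_fov" (degrees; the focal length in pixels is half the picture's height over the tangent of half this angle, whatever the lens; pixels are square), "cx", "cy" (the principal point, pixels), "k1" (the pictures are not rectified: a ray, as slopes to the right and down, at radius r is drawn at 1 + k1 r^2 times it, then the intrinsics apply), "origin" and "rotation" of the camera in the world. Camera axes: x right, y down, z forward; pixel columns grow to the right and rows downward; lengths in m; the calibration is good to about 2 mm. A picture is of the moment at which its call begins.
- env.finish_job(): hands the job in, once; it reports no verdict.
Trained networks look in the newest picture that a camera, given by its name, has taken for a name from the list of things; names that differ only in an ending like _2 or _b are one class to them, and where a whole thing is asked for, a point or a joint stands for the part that bears it (a point fixed in the world has none). Each returns a list of dicts, best first, with "p" (0 to 1); they miss things now and then, are a little off and sometimes report something else, mostly with a low value. They report only what shows in the picture. A call takes as long as a camera call. They do not tell look-alikes from the thing itself.
- env.outline_of(camera, thing): "region" (400x640 bool, what is visible of it) and "position" ([column, row] as shares, 0 to 1, of the picture: columns of its width, rows of its height, amid what is visible of it).
- env.mark_of(camera, thing): "position" ([column, row] as shares, 0 to 1, of the picture: columns of its width, rows of its height: a listed point, or the origin of a listed thing).
The state is a dict: "clock": time; "joint_positions": joint angles; "qvel": joint speeds; "effort": joint torques, N m; "eef_pos": TCP position; "tool_rot": TCP orientation; "ft_force": force on the tool from outside, world axes, zero at the start; "ft_torque": the same for the moment, N m; "opening": finger opening in m.
Only numpy, scipy, OpenCV 4.12 (cv2) and the standard library are available. Lean on these libraries where they do the work, as an engineer would, in place of code of your own. Each camera call takes 0.05 s, during which the arm holds its last target. There are 200 camera calls.

TASK

Check the two guide slides: push each carriage by its yellow tab away from its white pad as far as it will go, and leave it there. One runs its full travel and the other binds partway; after trying both, stand the red reject marker upright on the middle of the white pad of the slide that binds, and let go.

Things in the scene. Friction and masses are not known exactly. Their poses are not given: they have to be found in the camera images.
- unit_a: guide slide unit fixed to the table; both look alike. Blue plate 230 x 80 x 10 mm, from x = -120 to +110. Origin on its underside, z up, +x along the plate, roughly away from the robot: the way the carriage slides from home. White pad 66 x 66 centred at x = -80, y = 0, top 12 mm above the table. Grey end blocks, 30 mm high, at x = -40 and +101. One of the two binds 35 mm from home.
- unit_b: guide slide unit fixed to the table; both look alike. Blue plate 230 x 80 x 10 mm, from x = -120 to +110. Origin on its underside, z up, +x along the plate, roughly away from the robot: the way the carriage slides from home. White pad 66 x 66 centred at x = -80, y = 0, top 12 mm above the table. Grey end blocks, 30 mm high, at x = -40 and +101. One of the two binds 35 mm from home.
- tab_a (a point): centre of the top edge of unit_a's yellow tab, 72 mm above the table: an upright plate 10 mm thick along unit x, 44 wide, 32 to 72 mm above the table, on a black carriage 40 x 60, top 32 mm high. Unit x of this point: -10 mm home (starts 0 to 12 mm beyond), +70 at the full 80 mm travel, +25 where a binding one stops. About 2 N friction, no spring: stays where left.
- tab_b (a point): centre of the top edge of unit_b's yellow tab, 72 mm above the table: an upright plate 10 mm thick along unit x, 44 wide, 32 to 72 mm above the table, on a black carriage 40 x 60, top 32 mm high. Unit x of this point: -10 mm home (starts 0 to 12 mm beyond), +70 at the full 80 mm travel, +25 where a binding one stops. About 2 N friction, no spring: stays where left.
- marker: red plastic reject marker, loose, standing upright on the table: round foot 44 mm across and 8 mm high, with an upright round stem 20 mm across on it, 57 mm high overall, a white band near the top; about 80 g. Origin: centre of the underside, z up. Grip the stem.
There are look-alikes about, which are no part of the job. Of the things that look like the marker, the middle-sized one is meant.

How it is judged:
By the outcome, as a careful person would: the job done as asked, in the order asked, and still so for the second after the job is handed in, with the robot touching nothing.
It also fails if it takes over 64 s, if anything falls off the work surface, if the arm or the gripper's body presses on something with over 40 N, if the wrist force passes 120 N, or if a joint passes its speed limit or range.

## Working session

There is one attempt and no reset: what is moved stays moved. The work goes in short steps, Python scripts to look and compute and a tool call to move; the robot and the scene stay as the last step left them, time stands still between calls to the robot, and variables do not carry over. Pictures are saved under pics/ and viewed, about 8 in all and at most 12, crops included, and the job is handed in when it is done.

Besides the shell and the picture viewer there is one more tool, called as name(argument=value, ...), one argument or row to a line, values as JSON. jog_arm: Moves the arm, as the interface text tells. Shift numbers are shares of 0.02 m and turn numbers shares of 0.1 rad, none past 1 either way. Its arguments: {"type":"object","properties":{"commands":{"type":"array","items":{"type":"object","properties":{"offset":{"type":"array","items":{"type":"number","minimum":-1,"maximum":1}},"turn":{"type":"array","items":{"type":"number","minimum":-1,"maximum":1}}}}},"grip":{"type":"number"}},"required":["commands"]}

```bash
ls; mkdir -p pics
cat > h.py <<'E'
import numpy as np, cv2
from bench import env
def K(c):
    f=200/np.tan(np.radians(c["vertical_fov"])/2)
    return np.array([[f,0,c["cx"]],[0,f,c["cy"]],[0,0,1.]]),np.array([c["k1"],0,0,0.])
def ray(c,uv):
    k,d=K(c); p=cv2.undistortPoints(np.array([[uv]],float),k,d)[0,0]
    return np.array([p[0],p[1],1.])
def at_z(c,uv,z):
    o=np.array(c["origin"]);r=np.array(c["rotation"]).reshape(3,3)@ray(c,uv)
    return o+r*(z-o[2])/r[2]
def proj(c,P):
    k,d=K(c);R=np.array(c["rotation"]).reshape(3,3)
    q=R.T@(np.array(P,float)-np.array(c["origin"]))
    r=cv2.projectPoints(q.reshape(1,1,3),np.zeros(3),np.zeros(3),k,d)[0][0,0]
    return r
def cloud(c):
    v,u=np.mgrid[0:400,0:640];k,d=K(c)
    p=cv2.undistortPoints(np.stack([u,v],-1).reshape(-1,1,2).astype(float),k,d).reshape(400,640,2)
    z=c["range_z"]; q=np.dstack([p[...,0]*z,p[...,1]*z,z])
    w=q@np.array(c["rotation"]).reshape(3,3).T+np.array(c["origin"]); w[z==0]=np.nan
    return w
def save(c,n): cv2.imwrite("pics/"+n+".png",c["img"][...,::-1])
E
python3 - <<'E'
from h import *
np.set_printoptions(precision=4,suppress=True)
s=env.observe();print(s)
for n in("top","scene"):
    c=env.camera(n);save(c,n+"0");W=cloud(c);print(n,c["origin"],c["rotation"],c["vertical_fov"],c["k1"])
    for t,z in(("unit_a",0),("tab_a",.072),("marker",0)):
        for m in env.mark_of(n,t):
            uv=np.array(m["position"])*[640,400]
            print("mark",t,round(m["p"],2),uv,at_z(c,uv,z))
        for m in env.outline_of(n,t):
            r=m["region"]; w=W[r]; 
            print("outl",t,round(m["p"],2),np.array(m["position"])*[640,400],r.sum(),np.nanpercentile(w,[2,50,98],axis=0).round(3).tolist())
E
```

```text
pics
{'clock': 0.0, 'joint_positions': array([-1.3305,  0.3076,  1.5077, -0.    ,  1.3284, -0.0735]), 'qvel': array([ 0.    ,  0.0006,  0.    , -0.0001, -0.001 ,  0.0007]), 'effort': array([  0.0003, -45.7554, -25.1916,   0.0001,   0.0135,  -0.    ]), 'eef_pos': array([ 0.1774, -0.5466,  0.4038]), 'tool_rot': array([-1.3401,  0.9762, -0.9735]), 'ft_force': array([ 0.2089,  0.7265, -0.4224]), 'ft_torque': array([-0.0264,  0.0086,  0.0145]), 'opening': 0.08531079130270448}Traceback (most recent call last):
  File "<stdin>", line 5, in <module>
  File "h.py", line 21, in cloud
    w=q@np.array(c["rotation"]).reshape(3,3).T+np.array(c["origin"]); w[z==0]=np.nan
        ~~~~~~~~~~~~~~~~~~~~~~~~~~~~~~~^^^^^
ValueError: cannot reshape array of size 3 into shape (3,3)
```

```bash
sed -i 's/np.array(c\["rotation"\]).reshape(3,3)/cv2.Rodrigues(np.array(c["rotation"],float))[0]/' h.py
python3 - <<'E'
from h import *
np.set_printoptions(precision=4,suppress=True)
s=env.observe();print(cv2.Rodrigues(s["tool_rot"])[0])
for n in("top","scene"):
    c=env.camera(n);save(c,n+"0");W=cloud(c);print(n,c["origin"],c["rotation"],c["vertical_fov"],c["k1"])
    for t,z in(("unit_a",0),("tab_a",.072),("marker",0)):
        for m in env.mark_of(n,t):
            uv=np.array(m["position"])*[640,400]
            print("mark",t,round(m["p"],2),uv,at_z(c,uv,z))
        for m in env.outline_of(n,t):
            r=m["region"]; w=W[r]; 
            print("outl",t,round(m["p"],2),np.array(m["position"])*[640,400],r.sum(),np.nanpercentile(w,[2,50,98],axis=0).round(3).tolist())
E
```

```text
[[ 0.3087 -0.0005  0.9512]
 [-0.9512  0.002   0.3087]
 [-0.002  -1.      0.0001]]
top [ 0.3238 -0.122   0.9185] [-2.1154  2.1275 -0.2204] 46.23525013958261 -0.07486690897143522
mark unit_a 0.74 [325.888 184.48 ] [ 0.54   -0.1484  0.    ]
mark unit_a 0.64 [204.608 189.4  ] [0.5311 0.0958 0.    ]
outl unit_a 0.77 [199.296 195.2  ] 4568 [[0.408, 0.055, 0.005], [0.513, 0.094, 0.012], [0.625, 0.137, 0.07]]
outl unit_a 0.57 [322.88 187.4 ] 4471 [[0.427, -0.186, 0.007], [0.529, -0.148, 0.012], [0.642, -0.11, 0.07]]
mark tab_a 0.9 [327.424 172.92 ] [ 0.5452 -0.1494  0.072 ]
mark tab_a 0.62 [191.168 182.2  ] [0.5287 0.1046 0.072 ]
outl tab_a 0.98 [197.376 190.52 ] 690 [[0.501, 0.068, 0.01], [0.518, 0.094, 0.033], [0.542, 0.125, 0.073]]
outl tab_a 0.79 [326.528 179.48 ] 660 [[0.523, -0.177, 0.012], [0.538, -0.148, 0.033], [0.568, -0.119, 0.074]]
mark marker 0.77 [429.504 271.12 ] [ 0.3653 -0.3495  0.    ]
mark marker 0.64 [406.208 226.52 ] [ 0.4536 -0.3072  0.    ]
mark marker 0.63 [402.176 181.88 ] [ 0.5448 -0.3029  0.    ]
outl marker 0.81 [428.992 268.8  ] 230 [[0.356, -0.359, 0.004], [0.36
[... 950 characters left out ...]
6  ] 695 [[0.518, -0.178, 0.004], [0.538, -0.151, 0.035], [0.581, -0.101, 0.074]]
outl tab_a 0.69 [257.408 180.92 ] 509 [[0.502, 0.066, 0.02], [0.518, 0.09, 0.037], [0.54, 0.119, 0.074]]
mark marker 0.86 [417.792 234.8  ] [ 0.5528 -0.2978  0.    ]
mark marker 0.72 [408.576 262.68 ] [ 0.4607 -0.3085  0.    ]
mark marker 0.58 [410.624 300.   ] [ 0.37   -0.3433  0.    ]
outl marker 0.85 [421.504 226.12 ] 750 [[0.52, -0.335, 0.009], [0.536, -0.311, 0.031], [0.562, -0.283, 0.085]]
outl marker 0.82 [414.08 294.32] 369 [[0.354, -0.363, 0.002], [0.364, -0.349, 0.01], [0.381, -0.333, 0.047]]
outl marker 0.59 [409.792 256.68 ] 482 [[0.433, -0.331, 0.003], [0.447, -0.313, 0.016], [0.47, -0.293, 0.061]]
```

View pics/top0.png

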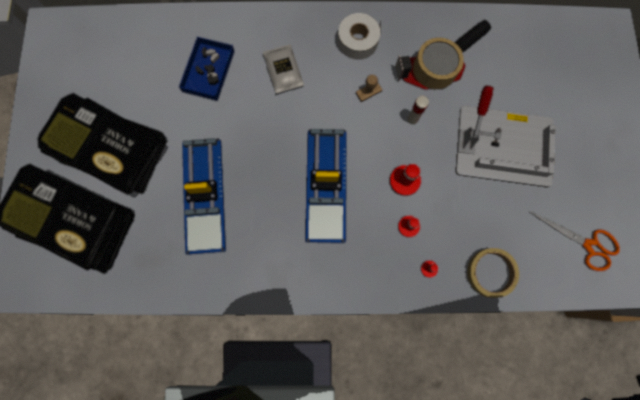

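View pics/scene0.png

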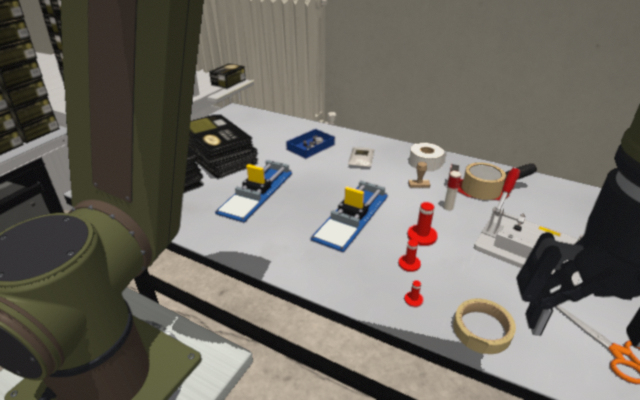

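Run:
```python
from h import *
np.set_printoptions(precision=4,suppress=True)
for n in("top","scene"):
    c=env.camera(n);W=cloud(c)
    for m in env.outline_of(n,"unit_a"):
        if m["region"].sum()<1000: continue
        w=W[m["region"]];w=w[np.abs(w[:,2]-.011)<.006]
        w=w[np.isfinite(w[:,0])][:,:2].astype(np.float32)
        q=w[np.abs(w-np.median(w,0)).max(1)<.16]
        (ctr,sz,ang)=cv2.minAreaRect(q);b=cv2.boxPoints((ctr,sz,ang))
        e=[b[1]-b[0],b[2]-b[1]];e=max(e,key=np.linalg.norm);e*=np.sign(e[0])
        # white pad
        hsv=cv2.cvtColor(c["img"],cv2.COLOR_RGB2HSV)
        pm=m["region"]&(hsv[...,1]<60)&(hsv[...,2]>150)
        pm=cv2.morphologyEx(pm.astype(np.uint8),cv2.MORPH_OPEN,np.ones((5,5)))
        g=np.argwhere(pm)[:,::-1].mean(0)
        tb=m["region"]&(hsv[...,0]>18)&(hsv[...,0]<35)&(hsv[...,1]>150)&(hsv[...,2]>100)
        t=W[tb];
        print(n,"rect",ctr,sz,"yaw",np.degrees(np.arctan2(e[1],e[0])),"pad",at_z(c,g,.012),pm.sum(),"tab",np.nanmedian(t,0),np.nanpercentile(t,[5,95],axis=0).tolist())
    for m in env.outline_of(n,"marker"):
        w=W[m["region"]];w=w[(w[:,2]>.018)]; print(n,"marker stem",np.nanmedian(w,0),np.nanmax(w[:,2]))
```

```text
top rect (0.5373677611351013, -0.1483626812696457) (0.07997408509254456, 0.23123936355113983) yaw -1.3866613 pad [ 0.4625 -0.1461  0.012 ] 1036 tab [ 0.5432 -0.1477  0.0716] [[0.5392015138650371, -0.16729589302900033, 0.06851553882302722], [0.5477594121742223, -0.12997416887722998, 0.07392612056930048]]
top rect (0.5186070799827576, 0.09725011885166168) (0.2310447245836258, 0.07981014251708984) yaw 4.5928473 pad [0.4419 0.0904 0.012 ] 969 tab [0.5217 0.0971 0.0715] [[0.5178352011194951, 0.0781078297021779, 0.06761745118318797], [0.5275144541492028, 0.11517353186406179, 0.07417978165585318]]
top marker stem [ 0.5416 -0.3038  0.0794] 0.0870558598579404
top marker stem [ 0.4511 -0.3085  0.0555] 0.05999225844493783
top marker stem [ 0.3707 -0.3445  0.0426] 0.047522317874709286
scene rect (0.5274257659912109, -0.14778026938438416) (0.08050239831209183, 0.21463334560394287) yaw -1.3532459 pad [ 0.4635 -0.1457  0.012 ] 673 tab [ 0.5387 -0.1507  0.0558] [[0.5365685103874787, -0.1686098236824347, 0.037135117646680205], [0.5432895203389436, -0.13138988786817057, 0.07355409923764256]]
scene rect (0.5111172199249268, 0.09495151042938232) (0.22029869258403778, 0.08171088248491287) yaw 4.351596 pad [0.4442 0.0927 0.012 ] 535 tab [0.5189 0.0939 0.0566] [[0.516018240127201, 0.07494728822610539, 0.036629727492257694], [0.5232732596963459, 0.11323610372869349, 0.07380972783471433]]
scene marker stem [ 0.3645 -0.349   0.0379] 0.04772886755760741
scene marker stem [ 0.447  -0.3121  0.0442] 0.06162596636911144
scene marker stem [ 0.5369 -0.3091  0.0598] 0.08571608064086117
```

jog_arm(
  commands=[
    {"offset":[-0.8,0,1],"turn":[0,1,0]},
    {"offset":[-0.8,0,1],"turn":[0,1,0]},
    {"offset":[-0.8,0,1],"turn":[0,1,0]},
    {"offset":[-1,0,1],"turn":[0,0,0]},
    {"offset":[-1,0,1],"turn":[0,0,0]},
    {"offset":[-1,0,1],"turn":[0,0,0]},
    {"offset":[-1,0,1],"turn":[0,0,0]},
    {"offset":[-1,0,1],"turn":[0,0,0]},
  ],
  grip=-1,
)

```text
clock: 1.85
eef_pos: [0.3251, -0.3852, 0.4049]
tool_rot: [-1.216, 1.199, -1.199]
ft_force: [0.0, -0.7, -0.1]
opening: 0.0001
```

jog_arm(
  commands=[
    {"offset":[-1,0.5,0.75],"turn":[0,0.38,0]},
    {"offset":[-1,0.5,0.75]},
    {"offset":[-1,0.5,0.75]},
    {"offset":[-1,0.5,0.75]},
    {"offset":[-1,0.5,0.75]},
    {"offset":[-1,0.5,0.75]},
    {"offset":[-1,0.5,0.75]},
    {"offset":[-1,0.5,0.75]},
  ],
  grip=-1,
)

```text
validation failed for argument at $.co...
```

jog_arm(
  commands=[
    {"offset":[-1,0.5,0.75],"turn":[0,0.38,0]},
    {"offset":[-1,0.5,0.75],"turn":[0,0,0]},
    {"offset":[-1,0.5,0.75],"turn":[0,0,0]},
    {"offset":[-1,0.5,0.75],"turn":[0,0,0]},
    {"offset":[-1,0.5,0.75],"turn":[0,0,0]},
    {"offset":[-1,0.5,0.75],"turn":[0,0,0]},
    {"offset":[-1,0.5,0.75],"turn":[0,0,0]},
    {"offset":[-1,0.5,0.75],"turn":[0,0,0]},
  ],
  grip=-1,
)

```text
clock: 2.65
eef_pos: [0.4481, -0.2277, 0.3245]
tool_rot: [-1.198, 1.227, -1.227]
ft_force: [0.8, -0.8, 0.4]
opening: -0.0001
```

jog_arm(
  commands=[
    {"offset":[-1,0.35,0.7],"turn":[0,0,0]},
    {"offset":[-1,0.35,0.7],"turn":[0,0,0]},
    {"offset":[-1,0.35,0.7],"turn":[0,0,0]},
    {"offset":[-1,0.3,0.7],"turn":[0,0,0]},
    {"offset":[0,1,0],"turn":[0,0,0]},
    {"offset":[0,1,0],"turn":[0,0,0]},
    {"offset":[0,1,0],"turn":[0,0,0]},
    {"offset":[0,1,0],"turn":[0,0,0]},
  ],
  grip=-1,
)

```text
clock: 3.45
eef_pos: [0.5057, -0.1498, 0.2171]
tool_rot: [-1.198, 1.226, -1.227]
ft_force: [0.1, -0.1, -0.4]
opening: -0.0006
```

Run:
```python
from h import *
c=env.camera("top");save(c,"t1");c=env.camera("wrist");save(c,"w1");print(env.observe()["eef_pos"])
a=cv2.imread("pics/t1.png");b=cv2.imread("pics/w1.png")
cv2.imwrite("pics/m1.png",np.vstack([cv2.resize(a[120:260,170:450],(560,280)),cv2.resize(b,(480,300))[:,:560] if 0 else cv2.copyMakeBorder(cv2.resize(b,(480,300)),0,0,0,80,0)]))
```

```text
[ 0.50433215 -0.1494468   0.2155527 ]
```

View pics/m1.png

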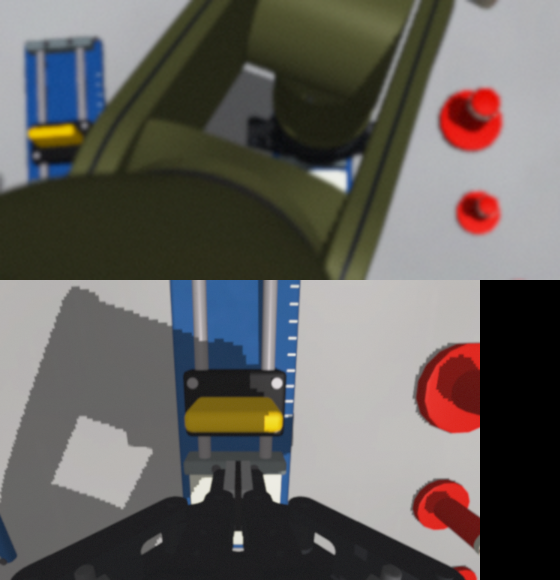

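jog_arm(
  commands=[
    {"offset":[0,0,0.4],"turn":[0,0,0]},
    {"offset":[0,0,0.4],"turn":[0,0,0]},
    {"offset":[0,0,0.25],"turn":[0,0,0]},
    {"offset":[0,0,0.25],"turn":[0,0,0]},
    {"offset":[0,0,0.25],"turn":[0,0,0]},
    {"offset":[0,0,0.2],"turn":[0,0,0]},
    {"offset":[0,0,0.2],"turn":[0,0,0]},
    {"offset":[0,0,0.2],"turn":[0,0,0]},
  ],
  grip=-1,
)

```text
clock: 4.35
eef_pos: [0.5484, -0.1509, 0.2177]
tool_rot: [-1.198, 1.227, -1.227]
ft_force: [-2.1, -0.4, 1.5]
opening: 0.0003
```

jog_arm(
  commands=[
    {"offset":[0,0,0.1],"turn":[0,0,0]},
    {"offset":[0,0,0.1],"turn":[0,0,0]},
    {"offset":[0,0,0.1],"turn":[0,0,0]},
    {"offset":[0,0,0.1],"turn":[0,0,0]},
    {"offset":[0,0,0.1],"turn":[0,0,0]},
    {"offset":[0,0,0.1],"turn":[0,0,0]},
    {"offset":[0,0,0.1],"turn":[0,0,0]},
    {"offset":[0,0,0.1],"turn":[0,0,0]},
  ],
  grip=-1,
)

```text
clock: 5.15
eef_pos: [0.5562, -0.1508, 0.217]
tool_rot: [-1.213, 1.243, -1.214]
ft_force: [-27.4, -5.3, 22.9]
opening: 0.0001
```

jog_arm(
  commands=[
    {"offset":[0,0,-0.6],"turn":[0,0,0]},
    {"offset":[0,0,-0.8],"turn":[0,0,0]},
    {"offset":[0,0,-0.8],"turn":[0,0,0]},
    {"offset":[0,-1,0],"turn":[0,0,0]},
    {"offset":[0,-1,0],"turn":[0,0,0]},
    {"offset":[0,-1,0],"turn":[0,0,0]},
    {"offset":[0,-1,0],"turn":[0,0,0]},
    {"offset":[0,0,0],"turn":[0,0,0]},
  ],
  grip=-1,
)

```text
clock: 5.95
eef_pos: [0.5222, -0.1508, 0.3005]
tool_rot: [-1.194, 1.22, -1.232]
ft_force: [-0.7, 0.7, -0.1]
opening: -0.0001
```

Run:
```python
from h import *
np.set_printoptions(precision=4,suppress=True)
s=env.observe();print(s["eef_pos"],s["tool_rot"])
c=env.camera("wrist");save(c,"w2");W=cloud(c)
hsv=cv2.cvtColor(c["img"],cv2.COLOR_RGB2HSV)
tb=(hsv[...,0]>18)&(hsv[...,0]<35)&(hsv[...,1]>150)&(hsv[...,2]>60)&(W[...,2]>.066)&(W[...,2]<.08)
print(tb.sum(),np.nanmedian(W[tb],0),np.nanpercentile(W[tb],[3,97],axis=0))
for n in("scene",):
  c=env.camera(n);W=cloud(c);hsv=cv2.cvtColor(c["img"],cv2.COLOR_RGB2HSV);save(c,"s2")
  tb=(hsv[...,0]>18)&(hsv[...,0]<35)&(hsv[...,1]>150)&(hsv[...,2]>60)&(W[...,2]>.03)&(W[...,2]<.08)
  for sgn in(-1,1):
    t=tb&(W[...,1]*sgn>0)&(np.abs(W[...,1])<.2);print(n,t.sum(),np.nanmedian(W[t],0))
```

```text
[ 0.5222 -0.1508  0.3005] [-1.1937  1.2203 -1.2324]
1330 [ 0.5686 -0.1498  0.07  ] [[ 0.5636 -0.1693  0.0675]
 [ 0.573  -0.13    0.0715]]
scene 298 [ 0.5626 -0.1519  0.0551]
scene 267 [0.5188 0.0934 0.0559]
```

jog_arm(
  commands=[
    {"offset":[-1,0,-0.07],"turn":[0,-0.52,0]},
    {"offset":[-1,0,-0.07],"turn":[0,-0.52,0]},
    {"offset":[-1,0,-0.07],"turn":[0,0,0]},
    {"offset":[-1,0,-0.07],"turn":[0,0,0]},
    {"offset":[-1,0,-0.07],"turn":[0,0,0]},
    {"offset":[-1,0,-0.07],"turn":[0,0,0]},
    {"offset":[-1,0,-0.07],"turn":[0,0,0]},
    {"offset":[-1,0,-0.07],"turn":[0,0,0]},
  ],
  grip=-1,
)

```text
clock: 6.85
eef_pos: [0.499, 0.0096, 0.2962]
tool_rot: [-1.247, 1.152, -1.149]
ft_force: [0.7, -0.3, 0.7]
opening: 0.0004
```

jog_arm(
  commands=[
    {"offset":[-1,0,-0.07],"turn":[0,0,0]},
    {"offset":[-1,0,-0.07],"turn":[0,0,0]},
    {"offset":[-1,0,-0.07],"turn":[0,0,0]},
    {"offset":[-1,0.2,-0.07],"turn":[0,0,0]},
    {"offset":[-0.4,0.9,0],"turn":[0,0,0]},
    {"offset":[0,1,0],"turn":[0,0,0]},
    {"offset":[0,1,0],"turn":[0,0,0]},
    {"offset":[0,1,0],"turn":[0,0,0]},
  ],
  grip=-1,
)

```text
clock: 7.65
eef_pos: [0.4864, 0.0962, 0.2137]
tool_rot: [-1.247, 1.151, -1.149]
ft_force: [0.5, -0.1, 0.4]
opening: 0.0002
```

jog_arm(
  commands=[
    {"offset":[0,0,0.6],"turn":[0,0,0]},
    {"offset":[0,0,0.6],"turn":[0,0,0]},
    {"offset":[0,0,0.4],"turn":[0,0,0]},
    {"offset":[0,0,0.4],"turn":[0,0,0]},
    {"offset":[0,0,0.4],"turn":[0,0,0]},
    {"offset":[0,0,0.4],"turn":[0,0,0]},
    {"offset":[0,0,0.4],"turn":[0,0,0]},
    {"offset":[0,0,0.4],"turn":[0,0,0]},
  ],
  grip=-1,
)

```text
clock: 8.45
eef_pos: [0.5595, 0.1017, 0.2161]
tool_rot: [-1.245, 1.15, -1.151]
ft_force: [-2.9, 0.1, 1.7]
opening: 0.0002
```

jog_arm(
  commands=[
    {"offset":[0,0,0.25],"turn":[0,0,0]},
    {"offset":[0,0,0.25],"turn":[0,0,0]},
    {"offset":[0,0,0.25],"turn":[0,0,0]},
    {"offset":[0,0,0.2],"turn":[0,0,0]},
    {"offset":[0,0,0.15],"turn":[0,0,0]},
    {"offset":[0,0,0.1],"turn":[0,0,0]},
    {"offset":[0,0,0.1],"turn":[0,0,0]},
    {"offset":[0,0,0.1],"turn":[0,0,0]},
  ],
  grip=-1,
)

```text
clock: 9.25
eef_pos: [0.5801, 0.1035, 0.2151]
tool_rot: [-1.26, 1.163, -1.142]
ft_force: [-22.0, -2.2, 18.6]
opening: -0.0004
```

jog_arm(
  commands=[
    {"offset":[0,0,-0.7],"turn":[0,0,0]},
    {"offset":[0,0,-0.8],"turn":[0,0,0]},
    {"offset":[0,-1,-0.5],"turn":[0,0,0]},
    {"offset":[0,-1,0],"turn":[0,0,0]},
    {"offset":[0,-1,0],"turn":[0,0,0]},
    {"offset":[0,-1,0],"turn":[0,0,0]},
    {"offset":[0.5,-1,0],"turn":[0,0,0]},
    {"offset":[0,0,0],"turn":[0,0,0]},
  ],
  grip=-1,
)

```text
clock: 10.05
eef_pos: [0.5495, 0.0905, 0.3188]
tool_rot: [-1.24, 1.145, -1.154]
ft_force: [0.5, 0.3, -0.3]
opening: -0.0005
```

Run:
```python
from h import *
np.set_printoptions(precision=4,suppress=True)
s=env.observe();print(s["eef_pos"],s["tool_rot"])
c=env.camera("wrist");save(c,"w3");W=cloud(c)
hsv=cv2.cvtColor(c["img"],cv2.COLOR_RGB2HSV)
tb=(hsv[...,0]>18)&(hsv[...,0]<35)&(hsv[...,1]>150)&(hsv[...,2]>60)&(W[...,2]>.066)&(W[...,2]<.08)
print(tb.sum(),np.nanmedian(W[tb],0),np.nanpercentile(W[tb],[3,97],axis=0))
```

```text
[0.5495 0.0905 0.3188] [-1.2395  1.1447 -1.1544]
1220 [0.593  0.1003 0.0699] [[ 0.5671 -0.1284  0.0669]
 [ 0.5984  0.1215  0.0714]]
```

```bash
cat >> h.py <<'E'
def delta(p,yawdeg):
    y=np.radians(yawdeg);s=env.observe();R=cv2.Rodrigues(s["tool_rot"])[0]
    T=np.array([[np.sin(y),0,np.cos(y)],[-np.cos(y),0,np.sin(y)],[0,-1,0]])
    print("at",s["eef_pos"].round(4),"turn units",(cv2.Rodrigues(R.T@T)[0].ravel()/.1).round(2),"shift units after turn",(T.T@(np.array(p)-s["eef_pos"])/.02).round(2))
E
python3 -c "
from h import *
delta([.451,-.309,.32],-1.4)"
```

```text
at [0.5488 0.0907 0.3172] turn units [-0.05  1.03 -0.01] shift units after turn [20.1  -0.14 -4.4 ]
```

jog_arm(
  commands=[
    {"offset":[1,0,-0.2],"turn":[-0.05,0.52,0]},
    {"offset":[1,0,-0.2],"turn":[0,0.51,0]},
    {"offset":[1,0,-0.2],"turn":[0,0,0]},
    {"offset":[1,0,-0.2],"turn":[0,0,0]},
    {"offset":[1,0,-0.2],"turn":[0,0,0]},
    {"offset":[1,0,-0.2],"turn":[0,0,0]},
    {"offset":[1,0,-0.2],"turn":[0,0,0]},
    {"offset":[1,0,-0.2],"turn":[0,0,0]},
  ],
  grip=1,
)

```text
clock: 10.9
eef_pos: [0.5146, -0.0694, 0.3145]
tool_rot: [-1.203, 1.231, -1.223]
ft_force: [0.9, -0.7, 0.5]
opening: 0.0852
```

jog_arm(
  commands=[
    {"offset":[1,0,-0.25],"turn":[0,0,0]},
    {"offset":[1,0,-0.25],"turn":[0,0,0]},
    {"offset":[1,0,-0.25],"turn":[0,0,0]},
    {"offset":[1,0,-0.25],"turn":[0,0,0]},
    {"offset":[1,0,-0.25],"turn":[0,0,0]},
    {"offset":[1,0,-0.25],"turn":[0,0,0]},
    {"offset":[1,0,-0.25],"turn":[0,0,0]},
    {"offset":[1,0,-0.25],"turn":[0,0,0]},
  ],
  grip=1,
)

```text
clock: 11.7
eef_pos: [0.471, -0.2285, 0.3148]
tool_rot: [-1.202, 1.231, -1.223]
ft_force: [0.6, 0.1, -0.3]
opening: 0.0855
```

jog_arm(
  commands=[
    {"offset":[1,0,-0.2],"turn":[0,0,0]},
    {"offset":[1,0,-0.2],"turn":[0,0,0]},
    {"offset":[1,0,-0.2],"turn":[0,0,0]},
    {"offset":[1,0,-0.2],"turn":[0,0,0]},
    {"offset":[0,0,0],"turn":[0,0,0]},
    {"offset":[0,0,0],"turn":[0,0,0]},
    {"offset":[0,0,0],"turn":[0,0,0]},
    {"offset":[0,0,0],"turn":[0,0,0]},
  ],
  grip=1,
)

```text
clock: 12.5
eef_pos: [0.4535, -0.3067, 0.3159]
tool_rot: [-1.202, 1.23, -1.223]
ft_force: [-0.4, 0.5, -0.4]
opening: 0.0854
```

Run:
```python
from h import *
np.set_printoptions(precision=4,suppress=True)
for n in("wrist","scene","top"):
    c=env.camera(n);save(c,n+"4");W=cloud(c)
    hsv=cv2.cvtColor(c["img"],cv2.COLOR_RGB2HSV)
    m=((hsv[...,0]<8)|(hsv[...,0]>172))&(hsv[...,1]>150)&(W[...,2]>-.01)&(np.hypot(W[...,0]-.45,W[...,1]+.309)<.04)
    w=W[m]; print(n,m.sum())
    if m.sum()>20:
        f=w[w[:,2]<.012];t=w[w[:,2]>.05]
        print("foot",len(f),np.nanpercentile(f,[1,50,99],axis=0).round(4).tolist());print("top",len(t),np.nanpercentile(t,[1,50,99],axis=0).round(4).tolist() if len(t) else 0)
        print("foot circle",cv2.minEnclosingCircle(f[:,:2].astype(np.float32)))
delta([.451,-.309,.195],-1.4)
```

```text
wrist 1968
foot 1206 [[0.4405, -0.3318, 0.0048], [0.4622, -0.3103, 0.0064], [0.4751, -0.2922, 0.0102]]
top 542 [[0.4466, -0.3204, 0.0527], [0.4552, -0.3117, 0.0553], [0.4634, -0.3027, 0.0569]]
foot circle ((0.45498546957969666, -0.3119482100009918), 0.021144185215234756)
scene 399
foot 184 [[0.4327, -0.3315, 0.0061], [0.445, -0.3153, 0.0104], [0.4688, -0.2915, 0.012]]
top 62 [[0.4448, -0.3198, 0.0566], [0.4523, -0.3112, 0.0595], [0.4643, -0.3029, 0.0611]]
foot circle ((0.45279660820961, -0.3113756775856018), 0.021626286208629608)
top 96
foot 40 [[0.4375, -0.3315, 0.0051], [0.4436, -0.3224, 0.0078], [0.4516, -0.3091, 0.0112]]
top 44 [[0.4433, -0.3185, 0.0516], [0.4491, -0.3139, 0.0571], [0.4593, -0.3067, 0.06]]
foot circle ((0.4474526047706604, -0.3198075592517853), 0.012550899758934975)
at [ 0.4536 -0.307   0.3163] turn units [0.05 0.02 0.  ] shift units after turn [ 0.1   6.07 -0.13]
```

View pics/wrist4.png

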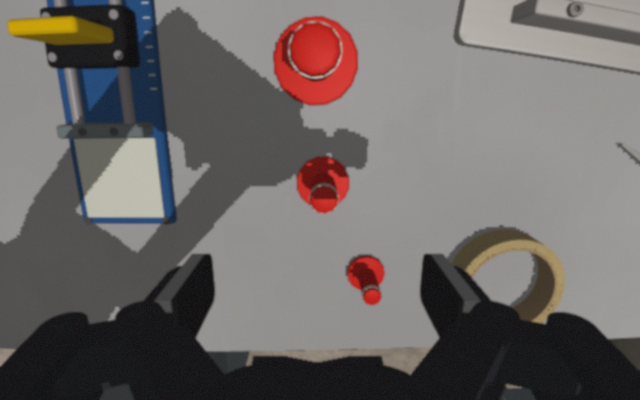

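jog_arm(
  commands=[
    {"offset":[0.22,0.8,0.03],"turn":[0.05,0.02,0]},
    {"offset":[0,1,0],"turn":[0,0,0]},
    {"offset":[0,1,0],"turn":[0,0,0]},
    {"offset":[0,1,0],"turn":[0,0,0]},
    {"offset":[0,1,0],"turn":[0,0,0]},
    {"offset":[0,0.9,0],"turn":[0,0,0]},
    {"offset":[0,0.35,0],"turn":[0,0,0]},
    {"offset":[0,0,0],"turn":[0,0,0]},
  ],
  grip=1,
)

```text
clock: 13.45
eef_pos: [0.4536, -0.3117, 0.1945]
tool_rot: [-1.198, 1.229, -1.226]
ft_force: [-0.2, 0.3, 0.1]
opening: 0.0854
```

jog_arm(
  commands=[
    {"offset":[0,0,0],"turn":[0,0,0]},
    {"offset":[0,0,0],"turn":[0,0,0]},
    {"offset":[0,0,0],"turn":[0,0,0]},
    {"offset":[0,0,0],"turn":[0,0,0]},
    {"offset":[0,0,0],"turn":[0,0,0]},
    {"offset":[0,0,0],"turn":[0,0,0]},
    {"offset":[0,0,0],"turn":[0,0,0]},
    {"offset":[0,0,0],"turn":[0,0,0]},
  ],
  grip=-1,
)

```text
clock: 14.25
eef_pos: [0.454, -0.3123, 0.1959]
tool_rot: [-1.197, 1.227, -1.229]
ft_force: [-0.3, 0.4, 5.7]
opening: 0.0185
```

jog_arm(
  commands=[
    {"offset":[0,-0.5,0],"turn":[0,0,0]},
    {"offset":[0,-1,0],"turn":[0,0,0]},
    {"offset":[0,-1,0],"turn":[0,0,0]},
    {"offset":[0,-1,0],"turn":[0,0,0]},
    {"offset":[0,-1,0],"turn":[0,0,0]},
    {"offset":[0,-0.5,0],"turn":[0,0,0]},
    {"offset":[0,0,0],"turn":[0,0,0]},
    {"offset":[0,0,0],"turn":[0,0,0]},
  ],
  grip=-1,
)

```text
clock: 15.05
eef_pos: [0.4535, -0.3118, 0.2949]
tool_rot: [-1.197, 1.228, -1.228]
ft_force: [-0.7, 0.8, -0.7]
opening: 0.0187
```

Run:
```python
from h import *
np.set_printoptions(precision=4,suppress=True)
s=env.observe();print(s["eef_pos"],s["opening"],s["ft_force"])
tcp=s["eef_pos"];R=cv2.Rodrigues(s["tool_rot"])[0]
for n in("wrist","scene"):
    c=env.camera(n);save(c,n+"5");W=cloud(c)
    hsv=cv2.cvtColor(c["img"],cv2.COLOR_RGB2HSV)
    m=((hsv[...,0]<8)|(hsv[...,0]>172))&(hsv[...,1]>150)&(W[...,2]>.06)&(np.hypot(W[...,0]-.454,W[...,1]+.312)<.05)
    L=(W-tcp)@R;w=L[m]
    print(n,m.sum(),"marker in tool",np.nanpercentile(w,[1,50,99],axis=0).tolist() if m.sum() else 0)
    p=(hsv[...,1]<60)&(hsv[...,2]>120)&(np.abs(W[...,0]-.4625)<.045)&(np.abs(W[...,1]+.146)<.045)&(np.abs(W[...,2]-.012)<.006)
    p=cv2.morphologyEx(p.astype(np.uint8),cv2.MORPH_OPEN,np.ones((5,5)))>0
    if p.sum()>50: print("pad",p.sum(),cv2.minAreaRect(W[p][:,:2].astype(np.float32)),np.nanmedian(W[p],0))
a=cv2.imread("pics/scene5.png")[150:330,280:560];b=cv2.imread("pics/wrist5.png")
cv2.imwrite("pics/m5.png",np.hstack([cv2.resize(a,(400,257)),cv2.resize(b,(400,257))]))
```

```text
[ 0.4535 -0.3118  0.2949] 0.018654030886558752 [-0.7065  0.8457 -0.7115]
wrist 5838 marker in tool [[-0.017995389866008082, 0.13935318239373512, -0.00620715829795705], [0.0009068807408875498, 0.16955519224536478, 0.008138597963668805], [0.019703440720277365, 0.19104293984957504, 0.021223524433473598]]
pad 4808 ((0.4624250829219818, -0.14661291241645813), (0.06927475333213806, 0.06767035275697708), 88.62844848632812) [ 0.4543 -0.1585  0.0106]
scene 440 marker in tool [[-0.017578348349745615, 0.1368611083272813, -0.022050445318390517], [0.0016617514996096626, 0.18320618328049149, -0.00878986903658034], [0.022193878956166323, 0.19263808346438063, 0.009645202378584128]]
pad 616 ((0.46416130661964417, -0.14566871523857117), (0.06680156290531158, 0.0725858211517334), 88.10684204101562) [ 0.4594 -0.148   0.0135]
```

View pics/m5.png

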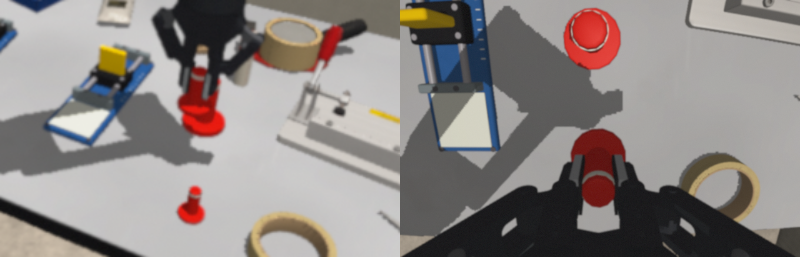

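jog_arm(
  commands=[
    {"offset":[-0.9,0,0.03],"turn":[0,0,0]},
    {"offset":[-1,0,0.03],"turn":[0,0,0]},
    {"offset":[-1,0,0.03],"turn":[0,0,0]},
    {"offset":[-1,0,0.03],"turn":[0,0,0]},
    {"offset":[-1,0,0.03],"turn":[0,0,0]},
    {"offset":[-1,0,0.03],"turn":[0,0,0]},
    {"offset":[-1,0,0.04],"turn":[0,0,0]},
    {"offset":[-0.8,0,0.04],"turn":[0,0,0]},
  ],
  grip=-1,
)

```text
clock: 15.95
eef_pos: [0.4621, -0.156, 0.2943]
tool_rot: [-1.198, 1.23, -1.225]
ft_force: [0.9, 0.5, -2.3]
opening: 0.0186
```

jog_arm(
  commands=[
    {"offset":[-0.6,0,0],"turn":[0,0,0]},
    {"offset":[0,1,0],"turn":[0,0,0]},
    {"offset":[0,1,0],"turn":[0,0,0]},
    {"offset":[0,1,0],"turn":[0,0,0]},
    {"offset":[0,0.6,0],"turn":[0,0,0]},
    {"offset":[0,0,0],"turn":[0,0,0]},
    {"offset":[0,0,0],"turn":[0,0,0]},
    {"offset":[0,0,0],"turn":[0,0,0]},
  ],
  grip=-1,
)

```text
clock: 16.75
eef_pos: [0.4635, -0.1462, 0.2238]
tool_rot: [-1.197, 1.227, -1.229]
ft_force: [-0.7, -0.4, -0.3]
opening: 0.0184
```

Run:
```python
from h import *
for n in("wrist","scene"): save(env.camera(n),n+"6")
delta([.4628,-.1457,.207],-1.4)
a=cv2.imread("pics/scene6.png")[130:310,220:500];b=cv2.imread("pics/wrist6.png")
cv2.imwrite("pics/m6.png",np.hstack([cv2.resize(a,(400,257)),cv2.resize(b,(400,257))]))
```

```text
at [ 0.4636 -0.1464  0.2239] turn units [-0.02 -0.01  0.01] shift units after turn [-0.03  0.85 -0.04]
```

View pics/m6.png

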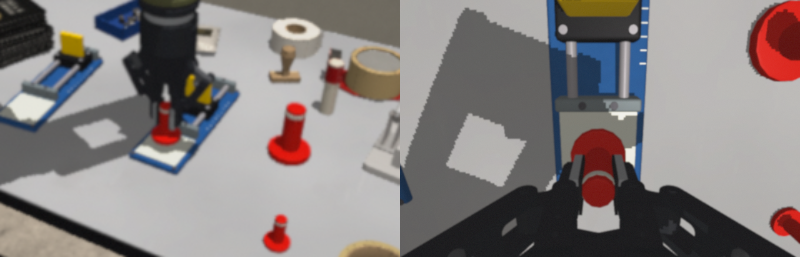

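Marker is held upright over the right unit's pad, centred. Lowering gently.

jog_arm(
  commands=[
    {"offset":[0,0.3,0],"turn":[0,0,0]},
    {"offset":[0,0.25,0],"turn":[0,0,0]},
    {"offset":[0,0.1,0],"turn":[0,0,0]},
    {"offset":[0,0.1,0],"turn":[0,0,0]},
    {"offset":[0,0.05,0],"turn":[0,0,0]},
    {"offset":[0,0.05,0],"turn":[0,0,0]},
    {"offset":[0,0,0],"turn":[0,0,0]},
    {"offset":[0,0,0],"turn":[0,0,0]},
  ],
  grip=-1,
)

```text
clock: 17.65
eef_pos: [0.4629, -0.1461, 0.2079]
tool_rot: [-1.197, 1.227, -1.228]
ft_force: [-4.2, 2.4, 18.3]
opening: 0.0183
```

jog_arm(
  commands=[
    {"offset":[0,-0.04,0],"turn":[0,0,0]},
    {"offset":[0,0,0],"turn":[0,0,0]},
    {"offset":[0,0,0],"turn":[0,0,0]},
    {"offset":[0,0,0],"turn":[0,0,0]},
    {"offset":[0,0,0],"turn":[0,0,0]},
    {"offset":[0,0,0],"turn":[0,0,0]},
    {"offset":[0,0,0],"turn":[0,0,0]},
    {"offset":[0,0,0],"turn":[0,0,0]},
  ],
  grip=-1,
)

```text
clock: 18.45
eef_pos: [0.463, -0.1462, 0.2079]
tool_rot: [-1.198, 1.227, -1.228]
ft_force: [-3.5, 2.2, 11.7]
opening: 0.0186
```

jog_arm(
  commands=[
    {"offset":[0,0,0],"turn":[0,0,0]},
    {"offset":[0,0,0],"turn":[0,0,0]},
    {"offset":[0,0,0],"turn":[0,0,0]},
    {"offset":[0,0,0],"turn":[0,0,0]},
    {"offset":[0,0,0],"turn":[0,0,0]},
    {"offset":[0,0,0],"turn":[0,0,0]},
    {"offset":[0,0,0],"turn":[0,0,0]},
    {"offset":[0,0,0],"turn":[0,0,0]},
  ],
  grip=0.6,
)

```text
clock: 19.25
eef_pos: [0.4632, -0.1463, 0.207]
tool_rot: [-1.198, 1.228, -1.228]
ft_force: [-0.3, 0.4, -0.5]
opening: 0.0684
```

jog_arm(
  commands=[
    {"offset":[0,-0.4,0],"turn":[0,0,0]},
    {"offset":[0,-0.8,0],"turn":[0,0,0]},
    {"offset":[0,-1,0],"turn":[0,0,0]},
    {"offset":[0,-1,0],"turn":[0,0,0]},
    {"offset":[0,-1,0],"turn":[0,0,0]},
    {"offset":[0,-1,0],"turn":[0,0,0]},
    {"offset":[0,-0.5,0],"turn":[0,0,0]},
    {"offset":[0,0,0],"turn":[0,0,0]},
  ],
  grip=0.6,
)

```text
clock: 20.05
eef_pos: [0.4637, -0.1464, 0.3227]
tool_rot: [-1.196, 1.224, -1.231]
ft_force: [0.2, -0.6, 0.2]
opening: 0.0685
```

Run:
```python
from h import *
np.set_printoptions(precision=4,suppress=True)
print(env.observe()["ft_force"])
for n in("wrist","scene"):
    c=env.camera(n);save(c,n+"7");W=cloud(c)
    hsv=cv2.cvtColor(c["img"],cv2.COLOR_RGB2HSV)
    m=((hsv[...,0]<8)|(hsv[...,0]>172))&(hsv[...,1]>150)&(np.hypot(W[...,0]-.463,W[...,1]+.146)<.05)&(W[...,2]<.09)
    w=W[m];f=w[w[:,2]<.026];t=w[w[:,2]>.06]
    print(n,m.sum(),"foot",cv2.minEnclosingCircle(f[:,:2].astype(np.float32)),"top",np.nanmedian(t,0),np.nanmax(w[:,2]))
    p=((hsv[...,1]<60)&(hsv[...,2]>100))&(np.abs(W[...,0]-.4625)<.045)&(np.abs(W[...,1]+.146)<.045)&(np.abs(W[...,2]-.012)<.006)
    p=cv2.morphologyEx(p.astype(np.uint8),cv2.MORPH_OPEN,np.ones((5,5)))>0
    print("pad",cv2.minAreaRect(W[p][:,:2].astype(np.float32)))
    tb=(hsv[...,0]>18)&(hsv[...,0]<35)&(hsv[...,1]>150)&(hsv[...,2]>60)&(W[...,2]>.03)&(W[...,2]<.08)
    for sg in(-1,1):
        q=tb&(W[...,1]*sg>0)&(np.abs(W[...,1])<.2)
        if q.any(): print("tab",np.nanmedian(W[q],0))
a=cv2.imread("pics/scene7.png")[130:310,220:500];b=cv2.imread("pics/wrist7.png")
cv2.imwrite("pics/m7.png",np.hstack([cv2.resize(a,(400,257)),cv2.resize(b,(400,257))]))
```

```text
[ 0.1721 -0.573   0.2077]
wrist 1975 foot ((0.4638974964618683, -0.14695420861244202), 0.020927520468831062) top [ 0.464  -0.147   0.0673] 0.06974546839699253
pad ((0.461671382188797, -0.1468697488307953), (0.06739115715026855, 0.06666366010904312), 88.90109252929688)
tab [ 0.5657 -0.1497  0.0696]
scene 318 foot ((0.4704064726829529, -0.1464032530784607), 0.03009633906185627) top [ 0.4607 -0.1472  0.0703] 0.07195136731678692
pad ((0.4626629054546356, -0.14438307285308838), (0.06891342252492905, 0.06831832975149155), 1.6799914836883545)
tab [ 0.5625 -0.1513  0.0558]
tab [0.5883 0.1006 0.0546]
```

View pics/m7.png

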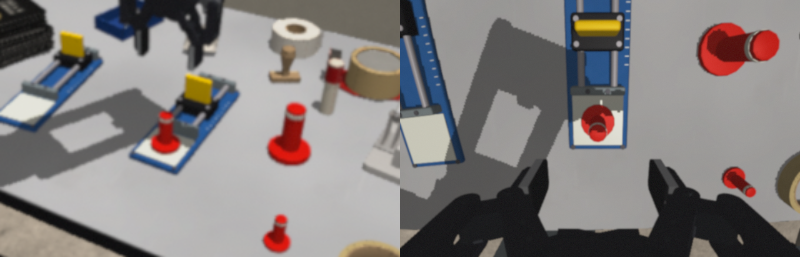

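Marker stands upright on the pad, within ~2 mm of centre; both carriages are where they were left.

```bash
python3 -c "
from bench import env
print(env.finish_job())"
```

```text
the job is handed in; nothing more can be done
None
```

The job is done and handed in at about 20 s of the 64 s allowed. The interface gives no verdict.

- **Right slide (y ≈ -0.15), pushed first:** it binds. The carriage stopped with its tab at about +26 mm, against the +25 mm given for a binding slide, and the push force rose to about 27 N.
- **Left slide (y ≈ +0.10), pushed second:** it ran its full travel. The tab stopped at about +70 mm, with about 22 N at the end stop.
- **Marker:** I gripped the middle-sized red marker by its stem and stood it on the right slide's white pad. It met the pad at about 18 N, and I eased off slightly before opening the gripper.

In the last pictures the marker stands upright about 2 mm from the pad centre by the wrist camera. Both carriages are where I left them, and the gripper is clear.

The scene camera's circle fit of the marker's foot was off: it gave a 30 mm radius where the true one is 22 mm, because the view was partly hidden. I relied on its reading of the stem top instead, which agreed with the wrist camera to about 3 mm.

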